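Clamp the notebook's spine in the slip-clutch press

ROBOT

A 6-joint arm with a two-finger parallel gripper is mounted at the origin on a cart in front of the work surface, level with it; the furniture and walls round the work are solid. World frame = base frame: x ahead of the robot, y to its left, z up, the work surface at z = 0. Lengths are in mm, angles in rad, forces in N, time in s.
With the tool pointing down it reaches from about 275 to 750 mm from the base axis. Payload 10.2 kg.
Tool frame: the origin (TCP) lies at the very end of the fingers, on their centre line; the grasp point (between the pads) lies 19 mm behind it; z points along the fingers, y is the line along which they close (so a half turn about z gives the same grasp; the last joint's range is limited). The gripper opens to 85 mm and grips with 20 to 120 N. Pads are 22 mm wide; open, the fingers measure 114 mm over their backs; the gripper's body (76 mm by 85 mm) begins 54 mm behind the grasp point. The pads swing forward as they close: fully open they stand 13 mm farther back than shut.
Start: joints at [-1.424, 0.313, 1.498, -0, 1.331, -0.223], TCP at [189.738, -489.521, 231.294] pointing down, gripper open.
Joint ranges: [-2.94, 2.94], [-0.97, 2.17], [0.19, 2.56], [-1.23, 4.37], [0.02, 3.11], [-2.88, 2.88]. Speed limits (rad/s): [2.39, 2.39, 3.01, 3.14, 3.14, 3.14].

INTERFACE

Orientations are given as a unit quaternion [w, x, y, z].
In Python, from rig import ctrl, optics gives the robot as it stands. The module is installed in compiled form; this text tells all that it offers.
- The arm moves only by the shell command python3 -m handwheel 'ROWS' [FORCE]. ROWS is JSON, a list that holds one entry, the list of rows, each a list of 5 numbers: the gripper command: -1 is fully open, 1 is shut, values between are in proportion, then the shift along the world's x, y, z in units of 50 mm (1.0 is 50 mm), then the turn about the world's z in units of 8 degrees (1.0 is 8 degrees). In form: [[[gripper, tx, ty, tz, twist], ...]]. A call has 1 to 10 rows; each row shifts and turns the commanded pose from where the row before left it; what a row does not reach is not made up. A row lasts 1/10 s, in which the tool goes at most 50 mm and 8.59 degrees, less where a joint would pass 70% of its speed; a pose out of reach is approached as far as the arm can. A call is refused whole if a number of a shift passes 1 or a number of a turn 1, either way. A call with a gripper value outside its range is refused whole. The fingers move at their own pace and stop on an object; FORCE is the grip in N (left out, the last holds). Time passes only in rows, so rows that do not move let the fingers close. It gives the time, the measured TCP pose, the force, the opening and the grip force at its end, in the units of the state.
- ctrl.sense(): the state, without advancing time (a new reading comes with each control period).
- optics.capture(name): name is "scene" or "top" or "wrist"; returns a dict with "img" (384x512x3 uint8, blue, green, red), "K" (3x3 intrinsics, pixels), "R" (3x3) and "t" (3): a world point X has camera coordinates R X + t. Camera axes: x right, y down, z forward; pixel columns grow to the right and rows downward; lengths in mm; the calibration is good to about 2 mm. A picture is of the moment at which its call begins. There is no depth.
- ctrl.finish_job(): hands the job in; it is judged then, once.
The state is a dict: "time_s": time; "joints": joint angles; "dq": joint speeds; "tau": joint torques, N m; "eef_pos": TCP position; "ee_rot": TCP orientation; "force": force on the tool from outside, world axes, zero at the start; "wrist_torque": the same for the moment, N m; "grip_width": opening from 0.0 (shut) to 1.0 (fully open); "grip_force": force on a finger pad.
Only numpy, scipy, OpenCV 4.12 (cv2) and the standard library are available. Lean on these libraries where they do the work, as an engineer would, in place of code of your own. Each camera call takes 0.05 s, during which the arm holds its last target. There are 200 camera calls.

TASK

Slide the notebook along the baseboard of the press until its spine edge rests against the end stop, without shoving it hard. Then wind the press down on it by the knurled knob on top only (clockwise from above), until the knob's slip clutch has clicked once or twice, and stop there: do not keep grinding past four clicks, and let go. Leave the notebook clamped and the other things on the desk where they are.

Things in the scene. Friction and masses are not known exactly. Their poses are not given: they have to be found in the camera images.
- press: Fixed notebook press: dark wood baseboard 235 x 250 mm, top 12 mm above the origin, with a steel cross beam (36 mm deep, z 60 to 76 mm, y -123 to +123 mm, end nuts to z 86) on two columns. Origin: on its underside, 55 mm in front of the screw axis, 130 mm behind the board's front edge; x points from the open front to the end stop, y along the beam, z up.
- press_stop (a point): Middle of the end stop's front face, at the baseboard's top; axes as the press. The stop is a steel bar 12 mm high. Two side guides 14 mm high above the board lead to it: inner faces 94 mm to either side of this point, over the last 34 mm before the stop, flaring wider (to about 115 mm) toward 60 mm before it.
- notebook: Closed pale notebook lying flat on the baseboard, long side across the press: 180 (own x) x 126 (own y) x 14 mm, about 0.25 kg. Origin: centre of its underside; own +y points to its spine, the long side facing the stop. It starts 60 to 80 mm short of the stop and a little askew; home, its centre is 63 mm before the stop. Sliding it takes a few N.
- press_platen: Platen: steel bar 26 x 170 x 12 mm under the beam. Origin: centre of its lower face, on the screw axis. It moves only up and down, 16 mm per full turn of the collar. At the start it hangs 3 to 6 mm above the level of the notebook's top; the notebook slides in under it.
- press_collar_top (a point): Centre of the top of the smooth dark round collar under the knob, 38 mm in diameter, 16 mm high, fixed to the screw. Turning the collar itself bypasses the clutch and overloads the notebook.
- press_knob (a point): Centre of the knurled bright metal knob on the screw axis: 28 mm in diameter, 32.5 mm high (about 16 mm above and below this point; it begins 1.5 mm above the collar). It can be gripped from above at any yaw and stays at its height; clockwise seen from above lowers the platen.
- press_ratchet (a joint): Slip of the knob past the collar, rad; 0 at the start, grows as the knob slips clockwise; one click is 0.63 rad, its crest half-way. Turning takes about 0.06 N m while the platen is free and the collar follows the knob. Once the platen bears on the notebook the torque rises until the clutch slips at 0.11 to 0.17 N m, up and down once a click. The collar stays put when the knob is released.

How it is judged (in metres and radians):
On the way, in this order (a step that is already met when the one before it is completed fails the run):
1. the notebook is slid home against the end stop (x of notebook in the frame of press above 0.0135 m and z of notebook in the frame of press below 0.016 m and angle between the x axis of notebook and the y axis of press, either way round below 0.05 rad), for 0.2 s.
2. the platen bears on the notebook and the clutch has clicked at least once (all of step 1 and contact force between press_platen and notebook above 12 N and value of joint press_ratchet above 0.35 rad), for 0.1 s.
At the end, for the whole second after the job is handed in: the notebook lies flat with its spine within 3.5 mm of the end stop and within 0.05 rad of square, clamped by the platen with more than 5 N, and the clutch has slipped by at least one click (0.35 rad, just past its crest) and no more than four (2.6 rad) (all of step 1 and contact force between press_platen and notebook above 5 N and value of joint press_ratchet between 0.35 and 2.6 rad and linear speed of notebook below 0.01 m/s); the robot touches nothing.
It fails at once if the clutch is ground on past four clicks (2.6 rad) (value of joint press_ratchet above 2.6 rad).
It fails at once if the notebook is crushed by the platen with more than 80 N (wound down by the collar past the clutch) (contact force between press_platen and notebook above 80 N).
It fails at once if the notebook is shoved by the robot with more than 25 N (contact force between any of the fingers, the arm and notebook above 25 N).
It fails at once if another thing on the desk is disturbed by more than 30 mm (distance of any of stapler, binder_clip, eraser, pen_black, chapstick_box, usb_adapter from where it was at the start of the episode above 0.03 m).
It also fails if it takes over 72 s, if anything falls off the work surface, if the arm or the gripper's body presses on something with over 40 N, if the wrist force passes 120 N, or if a joint passes its speed limit or range.

## Working session

There is one attempt and no reset: what is moved stays moved. The work goes in short steps, Python scripts to look and compute and a shell command to move; the robot and the scene stay as the last step left them, time stands still between calls to the robot, and variables do not carry over. Pictures are saved under pics/ and viewed, at most 10 in all, crops included, and the job is handed in when it is done.

```bash
mkdir -p pics; python3 - <<'E'
from rig import ctrl, optics
import cv2,numpy as np
print(ctrl.sense())
ims=[]
for n in("scene","top"):
    c=optics.capture(n); cv2.imwrite(f"pics/{n}0.png",c["img"]); np.savez(f"{n}0.npz",**c)
    print(n,c["K"].round(1).tolist(),c["R"].round(3).tolist(),c["t"].round(1).tolist())
E
```

```text
{'time_s': 0.0, 'joints': array([-1.42443579e+00,  3.13452283e-01,  1.49845209e+00,  6.97599947e-06,
        1.33099532e+00, -2.23373790e-01]), 'dq': array([ 0.00022939,  0.00038842,  0.00079822,  0.00010916, -0.00157454,
       -0.00065067]), 'tau': array([ 6.50095553e-04, -4.12261248e+01, -2.59745032e+01, -1.40197139e-04,
        4.06917301e-03,  7.16358471e-06]), 'eef_pos': array([ 189.68215398, -489.25622803,  230.72825825]), 'ee_rot': array([-6.52908471e-04,  9.82960620e-01,  1.83815104e-01,  2.85439004e-05]), 'force': array([-0.90255013,  0.40945912,  0.51905655]), 'wrist_torque': array([-0.01581587,  0.01886818, -0.06011614]), 'grip_force': 0.0, 'grip_width': 0.9981609915359542}
scene [[422.1, 0.0, 254.4], [0.0, 422.1, 188.0], [0.0, 0.0, 1.0]] [[-0.586, -0.811, -0.01], [-0.623, 0.458, -0.635], [0.519, -0.366, -0.773]] [448.0, 375.9, 672.4]
top [[370.8, 0.0, 248.8], [0.0, 370.8, 190.4], [0.0, 0.0, 1.0]] [[0.014, -1.0, -0.02], [-0.996, -0.012, -0.087], [0.087, 0.021, -0.996]] [126.4, 618.8, 900.0]
```

View pics/scene0.png

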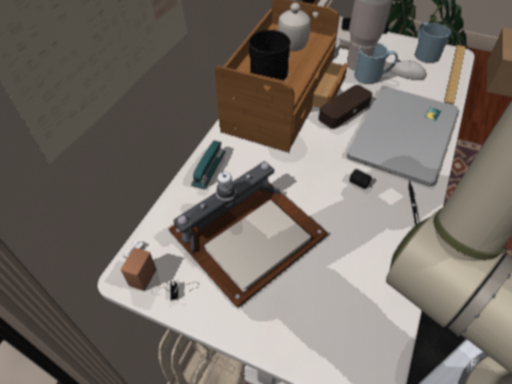

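View pics/top0.png

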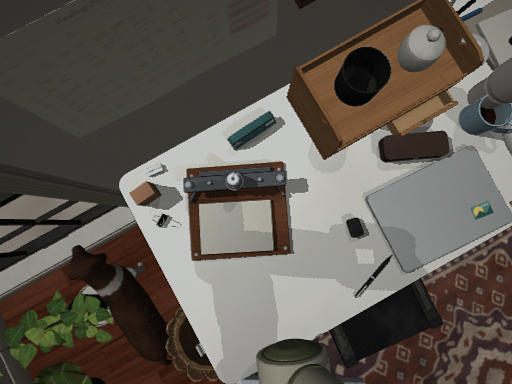

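The scene view shows the press at about (250,225) with its knob at (225,180). In the top view the board spans about (187,165)–(290,257), the knob is at (233,180) and the pale notebook at (237,226). The open front faces the robot. Next I'll enlarge the press in both views.

```bash
cat > h.py <<'E'
import numpy as np,cv2
def ray(c,uv,z):
    d=c["R"].T@np.linalg.inv(c["K"])@np.array([uv[0],uv[1],1.]); o=-c["R"].T@c["t"]
    return o+d*(z-o[2])/d[2]
def proj(c,X):
    p=c["K"]@(c["R"]@np.array(X,float)+c["t"]); return p[:2]/p[2]
E
python3 - <<'E'
from h import *
t=np.load("top0.npz"); s=np.load("scene0.npz")
a=cv2.resize(t["img"][155:270,175:300],None,fx=4.8,fy=4.8,interpolation=cv2.INTER_CUBIC)
cv2.imwrite("pics/topc.png",a)
b=cv2.resize(s["img"][150:305,160:335],None,fx=3.8,fy=3.8,interpolation=cv2.INTER_CUBIC)
cv2.imwrite("pics/scenec.png",b)
E
```

```text
(no output)
```

View pics/topc.png

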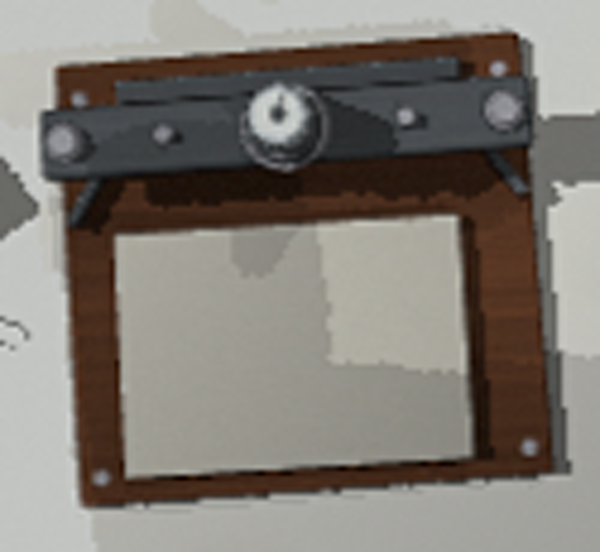

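View pics/scenec.png

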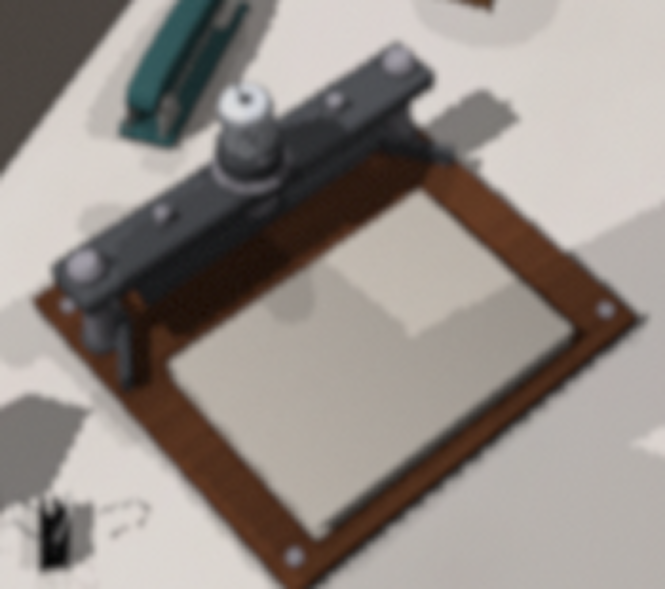

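The top crop shows the board's corners at (57,67), (517,35), (550,468) and (83,507), the notebook top's corners at (114,234), (460,214), (473,457) and (125,479), and the knob top near (277,112). In the scene crop the knob top is near (245,103), the board corners are at (38,300), (640,320) and (300,588), and the notebook corners at (168,360), (425,192), (577,332) and (318,536).

```bash
python3 - <<'E'
from h import *
t=dict(np.load("top0.npz")); s=dict(np.load("scene0.npz"))
tp=lambda u,v:(175+(u+.5)/4.8-.5,155+(v+.5)/4.8-.5)
sp=lambda u,v:(160+(u+.5)/3.8-.5,150+(v+.5)/3.8-.5)
B=np.array([ray(t,tp(*p),12)[:2] for p in[(57,67),(517,35),(550,468),(83,507)]])
N=np.array([ray(t,tp(*p),26)[:2] for p in[(114,234),(460,214),(473,457),(125,479)]])
Bs=np.array([ray(s,sp(*p),12)[:2] for p in[(38,300),(640,320),(300,588)]])
Ns=np.array([ray(s,sp(*p),26)[:2] for p in[(168,360),(425,192),(577,332),(318,536)]])
print("cam",[(-c["R"].T@c["t"]).round() for c in(t,s)])
for n,A in(("B",B),("N",N),("Ns",Ns)):
    L=np.linalg.norm(np.roll(A,-1,0)-A,axis=1)
    m=(A[0]+A[1]-A[2]-A[3]); l=A[0]+A[3]-A[1]-A[2]
    print(n,A.round(1).tolist(),"sides",L.round(1),"ctr",A.mean(0).round(1),"yaw x",np.arctan2(m[1],m[0]).round(4),"yaw y",(np.arctan2(l[1],l[0])-np.pi/2).round(4))
print("Bs (back-left, front-right, front-left)",Bs.round(1).tolist())
# knob top triangulated
P=[c["K"]@np.c_[c["R"],c["t"]] for c in(t,s)]
X=cv2.triangulatePoints(P[0],P[1],np.array(tp(277,112)),np.array(sp(245,103)));print("knob top",(X[:3]/X[3]).ravel().round(1))
E
```

```text
cam [array([537., 115., 953.]), array([148., 437., 762.])]
B [[672.8, 295.6], [692.7, 49.8], [464.5, 31.3], [440.5, 275.3]] sides [246.5 229.  245.2 233.2] ctr [567.6 163. ] yaw x 0.084 yaw y 0.0892
N [[583.1, 260.5], [595.8, 79.9], [470.5, 72.1], [456.6, 251.5]] sides [181.  125.5 179.9 126.8] ctr [526.5 166. ] yaw x 0.0662 yaw y 0.074
Ns [[582.6, 258.6], [591.7, 78.5], [466.7, 70.3], [451.7, 251.8]] sides [180.3 125.2 182.2 131.1] ctr [523.2 164.8] yaw x 0.0585 yaw y 0.0666
Bs (back-left, front-right, front-left) [[667.8, 293.7], [458.2, 30.0], [440.0, 271.3]]
knob top [635.2 168.4 126. ]
```

Both views agree on the following:

| Quantity | Value |
|---|---|
| Press origin | about (580,164) |
| Press yaw | about 0.086 |
| Knob axis | (635,168), with its top at z 126 as the stated sizes predict |
| Notebook in press frame | about (-53, +6.6), skewed -0.02 |

The guides leave only 4 mm on each side, so I'll first nudge the notebook sideways with shut fingers. After that I'll push it home with two fingers.

```bash
python3 -m handwheel '[[[1,0.33,0.77,0,-0.1],[1,0.33,0.77,0,-0.1],[1,0.33,0.77,0,-0.1],[1,0.33,0.77,0,-0.1],[1,0.33,0.77,0,-0.1],[1,0.33,0.77,0,-0.1],[1,0.33,0.77,0,-0.1],[1,0.33,0.77,0,-0.1],[1,0.33,0.77,0,-0.1],[1,0.33,0.77,0,-0.1]]]' 30
python3 -m handwheel '[[[1,0.33,0.77,0,-0.1],[1,0.33,0.77,0,-0.1],[1,0.33,0.77,0,-0.1],[1,0.33,0.77,0,-0.1],[1,0.33,0.77,0,-0.1],[1,0.33,0.77,-0.2,-0.1],[1,0.33,0.77,-0.4,-0.1],[1,0.33,0.77,-0.4,-0.1],[1,0.33,0.77,-0.4,-0.1],[1,0.33,0.77,-0.4,-0.1]]]'
python3 -m handwheel '[[[1,0,0,0,0],[1,0,0,0,0]]]'
```

```text
time_s: 1.1
eef_pos: [354.9, -102.8, 231.3]
ee_rot: [0.0, 0.993, 0.114, 0.0]
force: [-0.4, -1.6, -0.0]
grip_width: -0.002
grip_force: 0.0
time_s: 2.1
eef_pos: [519.9, 282.2, 140.0]
ee_rot: [0.0, 0.999, 0.045, -0.0]
force: [0.7, -0.7, 0.8]
grip_width: 0.002
grip_force: 0.0
time_s: 2.3
eef_pos: [519.3, 280.7, 140.4]
ee_rot: [0.0, 0.999, 0.046, -0.001]
force: [-0.4, -0.1, 0.1]
grip_width: -0.001
grip_force: 0.0
```

```bash
python3 -m handwheel '[[[1,0,0,-0.6,0],[1,0,0,-0.6,0],[1,0,0,-0.6,0],[1,0,0,-0.4,0],[1,0,0,-0.26,0],[1,0,0,0,0],[1,0,0,0,0]]]'
python3 - <<'E'
from rig import optics
import cv2,numpy as np
s=optics.capture("scene");w=optics.capture("wrist")
np.savez("s1.npz",**s);np.savez("w1.npz",**w)
a=cv2.resize(s["img"][150:305,130:335],(529,400),interpolation=cv2.INTER_CUBIC)
cv2.imwrite("pics/side.png",np.vstack([cv2.resize(a,(400,300)),cv2.resize(w["img"],(400,300))]))
E
```

```text
time_s: 3.0
eef_pos: [520.4, 280.3, 19.6]
ee_rot: [-0.0, 0.999, 0.045, 0.001]
force: [0.1, 0.5, -0.3]
grip_width: 0.004
grip_force: 0.0
```

View pics/side.png

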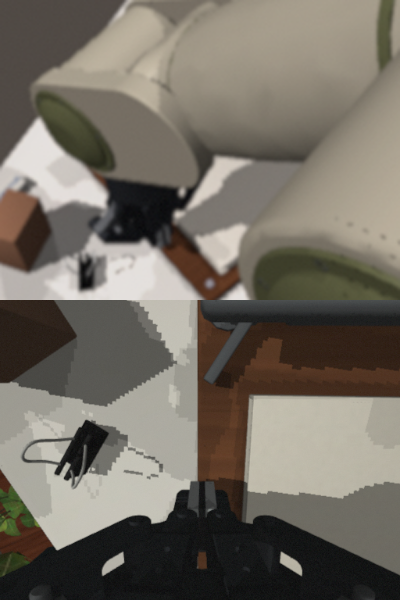

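The lower panel (wrist view) shows the fingertips at (202,490), outboard of the notebook's left edge, which runs (248,397)–(244,490). The board's left edge is at u≈198 and the flare guide's tip at (207,380). The upper panel shows the clip and box clear of the hand. I'll take the distance to the edge from the wrist view.

```bash
python3 - <<'E'
from h import *
w=dict(np.load("w1.npz")); q=lambda u,v:((u+.5)*1.28-.5,(v-300+.5)*1.28-.5)
O=np.array([580,164]);y=.086;R=np.array([[np.cos(y),np.sin(y)],[-np.sin(y),np.cos(y)]])
for n,u,v,z in(("nb far corner",248.5,395.5,26),("nb left edge near",243.5,488,26),("board edge",198,430,12),("guide tip",207,382,26),("tip L",190,490,20),("tip R",215,490,20)):
    p=ray(w,q(u,v),z)[:2]; print(n,p.round(1),"press",(R@(p-O)).round(1))
print("tcp",(R@(np.array([520.4,280.3])-O)).round(1), "proj tcp/1.28",proj(w,[520.4,280.3,19.6])/1.28)
E
```

```text
nb far corner [581.8 262. ] press [10.2 97.5]
nb left edge near [531.  257.9] press [-40.7  97.8]
board edge [559.1 286.2] press [-10.3 123.6]
guide tip [586.5 283.8] press [ 16.8 118.8]
tip L [524.5 287.8] press [-44.7 128.2]
tip R [525.8 273.2] press [-44.6 113.4]
tcp [-49.4 121. ] proj tcp/1.28 [202.24656064 197.23498705]
```

```bash
python3 -m handwheel '[[[1,0.012,-0.14,-0.04,0],[1,0.01,-0.12,0,0],[1,0.003,-0.04,0,0],[1,0.003,-0.04,0,0],[1,0.003,-0.04,0,0]]]'
python3 -m handwheel '[[[1,0.003,-0.03,0,0],[1,0.003,-0.03,0,0],[1,0.003,-0.03,0,0],[1,0,0,0,0]]]'
```

```text
time_s: 3.6
eef_pos: [521.4, 261.5, 16.5]
ee_rot: [-0.0, 0.999, 0.045, 0.0]
force: [-0.7, 1.9, 0.9]
grip_width: -0.002
grip_force: 1.1
time_s: 4.0
eef_pos: [521.8, 256.9, 16.4]
ee_rot: [-0.0, 0.999, 0.045, 0.0]
force: [-0.3, 1.7, 1.3]
grip_width: -0.002
grip_force: 1.1
```

```bash
python3 -m handwheel '[[[1,0,0.16,0.1,0],[1,0,0,0.5,0],[1,0,0,0.5,0],[1,0,0,0.5,0],[0,-0.32,-0.45,0,0],[0,-0.32,-0.45,0,0],[0,-0.32,-0.45,0,0],[0,-0.34,-0.45,0,0],[0,-0.35,-0.45,0,0],[0,0,0,0,0]]]'
python3 -m handwheel '[[[0,0,0,0,0],[0,0,0,0,0]]]'
```

```text
time_s: 5.0
eef_pos: [437.7, 151.2, 96.4]
ee_rot: [0.0, 0.999, 0.045, -0.001]
force: [0.2, -0.6, 0.2]
grip_width: 0.496
grip_force: 0.0
time_s: 5.2
eef_pos: [439.9, 153.1, 96.5]
ee_rot: [-0.0, 0.999, 0.046, 0.0]
force: [0.8, 0.6, -0.0]
grip_width: 0.497
grip_force: 0.0
```

```bash
python3 - <<'E'
from rig import optics
import cv2,numpy as np
w=optics.capture("wrist");t=optics.capture("top")
np.savez("w2.npz",**w);np.savez("t2.npz",**t)
cv2.imwrite("pics/front.png",w["img"])
E
```

```text
(no output)
```

View pics/front.png

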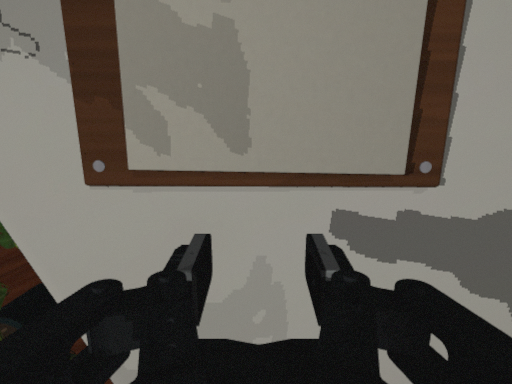

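The wrist view shows the notebook's front edge from (127,170) to (407,175), the board's front edge from (86,185) to (440,186), and the fingertips at (203,235) and (316,235), in front of the board.

```bash
python3 - <<'E'
from h import *
w=dict(np.load("w2.npz"))
O=np.array([580,164]);y=.086;R=np.array([[np.cos(y),np.sin(y)],[-np.sin(y),np.cos(y)]])
for n,u,v,z in(("nb L",127,171,26),("nb R",407,175,26),("board L",86,185,12),("board R",440,187,12)):
    p=ray(w,(u,v),z)[:2]; print(n,p.round(1),"press",(R@(p-O)).round(1))
print("tcp",R@(np.array([439.9,153.1])-O))
E
```

```text
nb L [456.6 240.3] press [-116.4   86.6]
nb R [470.5  59. ] press [-118.1  -95.2]
board L [440.7 274.3] press [-129.3  121.9]
board R [461.8  27.7] press [-129.4 -125.6]
tcp [-140.51847436    1.17403695]
```

```bash
python3 -m handwheel '[[[0,0,-0.08,-0.5,0],[0,0,0,-0.5,0],[0,0,0,-0.35,0],[0,0,0,-0.2,0],[0,0,0,-0.1,0],[0,0,0,0,0],[0,0.1,0.009,0,0],[0,0.06,0.005,0,0],[0,0.04,0.004,0,0],[0,0.04,0.004,0,0]]]'
python3 -m handwheel '[[[0,0.05,0.006,0,0],[0,0.06,0.008,0,0],[0,0.06,0.008,0,0],[0,0.06,0.008,0,0],[0,0.06,0.008,0,0],[0,0.06,0.008,0,0],[0,0.06,0.008,0,0]]]'
```

```text
time_s: 6.3
eef_pos: [451.6, 149.6, 14.1]
ee_rot: [-0.0, 0.999, 0.045, 0.0]
force: [0.0, 0.2, 0.1]
grip_width: 0.497
grip_force: 0.0
time_s: 7.0
eef_pos: [472.0, 152.3, 13.8]
ee_rot: [-0.0, 0.999, 0.045, -0.0]
force: [-2.6, -0.9, 1.8]
grip_width: 0.502
grip_force: 1.0
```

```bash
python3 -m handwheel '[[[0,0.06,0.008,0,0],[0,0.06,0.008,0,0],[0,0.06,0.008,0,0],[0,0.06,0.008,0,0],[0,0.06,0.008,0,0]]]'
python3 -m handwheel '[[[0,0.06,0.007,0,0],[0,0.06,0.007,0,0],[0,0.06,0.007,0,0],[0,0,0,0,0]]]'
python3 - <<'E'
from rig import optics,ctrl
import cv2,numpy as np
w=optics.capture("wrist");t=optics.capture("top")
np.savez("w3.npz",**w);np.savez("t3.npz",**t)
cv2.imwrite("pics/push.png",np.hstack([cv2.resize(w["img"],(400,300)),cv2.resize(t["img"][155:255,160:295],(400,300))]))
print(ctrl.sense()["eef_pos"])
E
```

```text
time_s: 7.5
eef_pos: [487.0, 154.3, 13.8]
ee_rot: [0.0, 0.999, 0.045, 0.0]
force: [-1.1, -0.2, 0.5]
grip_width: 0.497
grip_force: 0.9
time_s: 7.9
eef_pos: [496.4, 155.4, 13.8]
ee_rot: [-0.0, 0.999, 0.045, 0.0]
force: [-0.4, -0.4, 0.5]
grip_width: 0.503
grip_force: 0.0
[496.05621415 155.33287757  13.85638061]
```

View pics/push.png

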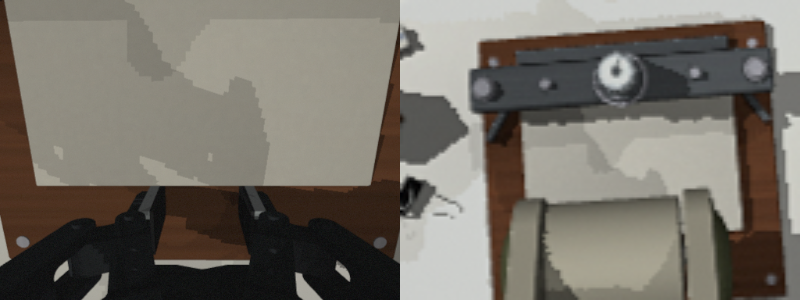

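The notebook's front edge runs square across both fingertips (wrist panel, (37,186)–(371,184)). The top panel shows the book under the beam, centred between the guides. About 27 mm remain.

```bash
python3 -m handwheel '[[[0,0.06,0.005,0,0],[0,0.06,0.005,0,0],[0,0.06,0.005,0,0],[0,0.06,0.005,0,0],[0,0.06,0.005,0,0]]]'
python3 -m handwheel '[[[0,0.04,0.003,0,0],[0,0.04,0.003,0,0],[0,0.02,0.002,0,0]]]'
python3 -m handwheel '[[[0,0.02,0.002,0,0],[0,0.02,0.002,0,0],[0,0.02,0.002,0,0]]]'
```

```text
time_s: 8.5
eef_pos: [511.0, 156.6, 13.8]
ee_rot: [-0.0, 0.999, 0.045, -0.0]
force: [-1.4, -0.3, 2.0]
grip_width: 0.499
grip_force: 1.0
time_s: 8.8
eef_pos: [515.9, 157.0, 13.8]
ee_rot: [-0.0, 0.999, 0.045, 0.0]
force: [-1.7, 0.0, 1.3]
grip_width: 0.503
grip_force: 1.0
time_s: 9.1
eef_pos: [518.8, 157.3, 13.8]
ee_rot: [-0.0, 0.999, 0.045, 0.0]
force: [-2.7, -0.4, -0.3]
grip_width: 0.498
grip_force: 0.9
```

```bash
for i in 1; do python3 -m handwheel '[[[0,0.015,0.001,0,0],[0,0.015,0.001,0,0]]]'; done
python3 -m handwheel '[[[0,0.01,0.001,0,0],[0,0.01,0.001,0,0]]]'; python3 -m handwheel '[[[0,0.01,0.001,0,0],[0,0,0,0,0]]]'
```

```text
time_s: 9.3
eef_pos: [520.3, 157.4, 13.8]
ee_rot: [-0.0, 0.999, 0.045, -0.0]
force: [-3.0, 0.3, 1.0]
grip_width: 0.499
grip_force: 0.9
time_s: 9.5
eef_pos: [521.3, 157.5, 13.8]
ee_rot: [0.0, 0.999, 0.045, -0.0]
force: [-1.5, -0.4, 1.0]
grip_width: 0.499
grip_force: 0.9
time_s: 9.7
eef_pos: [521.8, 157.5, 13.8]
ee_rot: [-0.0, 0.999, 0.045, 0.0]
force: [-0.3, -0.4, 0.3]
grip_width: 0.503
grip_force: 0.6
```

```bash
python3 -m handwheel '[[[0,0.01,0.001,0,0],[0,0.01,0.001,0,0]]]'|grep -E "pos|force:"; python3 -m handwheel '[[[0,0.01,0.001,0,0],[0,0.01,0.001,0,0]]]'|grep -E "pos|force:"
```

```text
eef_pos: [522.3, 157.6, 13.7]
force: [-6.0, 0.0, 3.0]
grip_force: 2.6
eef_pos: [522.5, 157.8, 13.6]
force: [-9.1, 0.7, 5.5]
grip_force: 4.7
```

The force has risen to 9 N and motion has stalled at press x ≈ -57.8, which is where the stop should be. I'll hold there, then measure the front edge.

```bash
python3 -m handwheel '[[[0,0.008,0.001,0,0],[0,0,0,0,0],[0,0,0,0,0]]]'|grep -E "pos|force:"
python3 - <<'E'
from rig import optics
from h import *
w=optics.capture("wrist");np.savez("w4.npz",**w)
O=np.array([580,164]);y=.086;R=np.array([[np.cos(y),np.sin(y)],[-np.sin(y),np.cos(y)]])
g=cv2.cvtColor(w["img"],cv2.COLOR_BGR2HSV)[:,:,1].astype(int); pts=[]
for u in list(range(70,170,10))+list(range(340,450,10)):
    col=cv2.GaussianBlur(w["img"][:,u].astype(np.float32).reshape(-1,1,3),(1,5),0).reshape(-1,3)
    sat=(col[:,2]-col[:,0])/(col[:,2]+1)
    v=[k for k in range(120,320) if sat[k]<.25 and sat[min(k+4,383)]>.35]
    if v: pts.append((u,v[-1]+2))
print(pts)
P=np.array([R@(ray(w,p,26)[:2]-O) for p in pts]);print(P.round(1).tolist());print(np.polyfit(P[:,1],P[:,0],1))
E
```

```text
eef_pos: [522.5, 157.9, 13.6]
force: [-10.9, 0.3, 5.3]
grip_force: 4.9
[(70, 240), (80, 240), (90, 240), (100, 240), (110, 240), (120, 240), (130, 240), (140, 240), (150, 240), (160, 240), (340, 241), (350, 241), (360, 241), (370, 241), (380, 240), (390, 241), (400, 240), (410, 241), (420, 240), (430, 241), (440, 241)]
[[-46.7, 78.0], [-46.7, 73.8], [-46.7, 69.6], [-46.6, 65.4], [-46.6, 61.2], [-46.6, 57.0], [-46.6, 52.8], [-46.5, 48.6], [-46.5, 44.4], [-46.5, 40.2], [-46.6, -35.3], [-46.5, -39.4], [-46.5, -43.6], [-46.5, -47.8], [-46.0, -52.0], [-46.4, -56.2], [-46.0, -60.3], [-46.4, -64.6], [-45.9, -68.7], [-46.4, -73.0], [-46.3, -77.2]]
[-2.57204312e-03 -4.64596720e+01]
```

The notebook is home: its front edge is at press x -46.5 (ideal -46) and square to 0.003 rad. Next I'll back off, rise, and pre-rotate counter-clockwise so the knob can be wound in one sweep.

```bash
python3 -m handwheel '[[[0,-0.2,-0.017,0,0],[0,0,0,0.6,0.5],[0,0,0,0.8,1],[0,0,0,0.8,1],[0,0,0,0.8,1],[0,0,0,0.1,1],[-1,0,0,0,1],[-1,0,0,0,1],[-1,0,0,0,1],[-1,0,0,0,1]]]'|grep -E "pos|rot"
python3 -m handwheel '[[[-1,0.12,0.01,0,1],[-1,0.25,0.02,0,1],[-1,0.25,0.02,0,1],[-1,0.25,0.02,0,1],[-1,0.25,0.02,0,1],[-1,0.25,0.02,0,1],[-1,0.25,0.02,0,1],[-1,0.25,0.02,0,1],[-1,0.25,0.02,0,1],[-1,0.25,0.02,0,1]]]'|grep -E "pos|rot"
python3 -m handwheel '[[[-1,0.05,0.06,0,1],[-1,0.05,0.02,0,1],[-1,0,0,0,1],[-1,0,0,0,1],[-1,0,0,0,1],[-1,0,0,0,1],[-1,0,0,0,1],[-1,0,0,0,1],[-1,0,0,0,0],[-1,0,0,0,0]]]'
python3 - <<'E'
from rig import optics,ctrl
import numpy as np,cv2
print(ctrl.sense()["joints"])
w=optics.capture("wrist");np.savez("w5.npz",**w);cv2.imwrite("pics/knob.png",w["img"])
t=optics.capture("top");np.savez("t5.npz",**t)
E
```

```text
eef_pos: [514.6, 156.9, 169.0]
ee_rot: [0.0, 0.801, 0.598, 0.001]
eef_pos: [633.6, 166.4, 168.9]
ee_rot: [0.001, 0.229, 0.973, 0.0]
time_s: 13.45
eef_pos: [637.9, 170.4, 168.8]
ee_rot: [0.0, -0.317, 0.948, -0.0]
force: [-0.0, -0.7, 0.5]
grip_width: 0.999
grip_force: 0.0
[ 8.39793342e-02  6.62168756e-01  1.12467635e+00  3.55495757e-06
  1.35411757e+00 -2.13206017e+00]
```

View pics/knob.png

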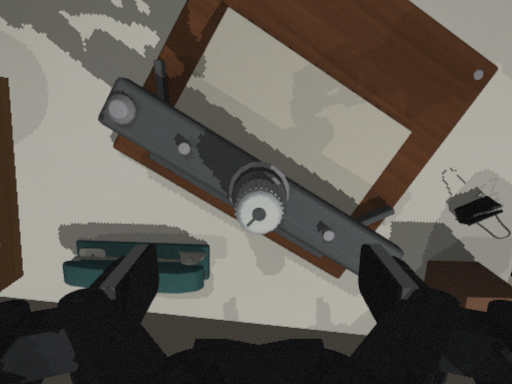

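The wrist view shows the knob top at (259,214) over the collar, centred at about (259,190). The fingers straddle it in azimuth.

```bash
python3 - <<'E'
from h import *
w=dict(np.load("w5.npz")); print("knob top",ray(w,(259.5,214.5),126).round(1),"collar top",ray(w,(259,189),92).round(1))
P=w["K"]@np.c_[w["R"],w["t"]]; t=dict(np.load("top0.npz")); Q=t["K"]@np.c_[t["R"],t["t"]]
X=cv2.triangulatePoints(P,Q,np.array([259.5,214.5]),np.array([175+277.5/4.8-.5,155+112.5/4.8-.5]));print((X[:3]/X[3]).ravel().round(1))
E
```

```text
knob top [635.7 169.4 126. ] collar top [630.3 165.1  92. ]
[636.5 169.9 123.2]
```

```bash
python3 -m handwheel '[[[-1,-0.05,-0.03,-0.4,0],[-1,0,0,-0.4,0],[-1,0,0,-0.3,0],[-1,0,0,-0.2,0],[-1,0,0,-0.08,0],[-1,0,0,0,0],[0,0,0,0,0],[0,0,0,0,0],[0,0,0,0,0]]]' 30
python3 -m handwheel '[[[1,0,0,0,0],[1,0,0,0,0],[1,0,0,0,0],[1,0,0,0,0],[1,0,0,0,0]]]' 30
python3 -c "
from rig import ctrl;s=ctrl.sense();print(s['wrist_torque'],s['force'],s['joints'][5])"
```

```text
time_s: 14.45
eef_pos: [635.4, 168.9, 100.4]
ee_rot: [0.0, -0.319, 0.948, -0.0]
force: [0.6, -0.3, -0.3]
grip_width: 0.514
grip_force: 0.0
time_s: 14.95
eef_pos: [635.4, 168.8, 100.2]
ee_rot: [0.0, -0.319, 0.948, -0.0]
force: [-0.3, -1.5, 4.9]
grip_width: 0.313
grip_force: 29.8
[-0.21226941  0.04061083  0.01238937] [-0.26785845 -1.54488581  4.85252795] -2.137775525202691
```

The knob is held (26.6 mm opening) and the side force is small. Winding clockwise now.

```bash
T='from rig import ctrl;s=ctrl.sense();print("TZ",s["wrist_torque"][2].round(3),s["force"].round(1),"J6",s["joints"][5].round(3),s["grip_width"].round(3),s["time_s"])'
python3 -m handwheel '[[[1,0,0,0,-0.5],[1,0,0,0,-0.5],[1,0,0,0,-0.5],[1,0,0,0,-0.5]]]' >/dev/null; python3 -c "$T"
python3 -m handwheel '[[[1,0,0,0,-0.5],[1,0,0,0,-0.5],[1,0,0,0,-0.5],[1,0,0,0,-0.5]]]' >/dev/null; python3 -c "$T"
python3 -m handwheel '[[[1,0,0,0,-0.5],[1,0,0,0,-0.5],[1,0,0,0,-0.5],[1,0,0,0,-0.5]]]' >/dev/null; python3 -c "$T"
```

```text
Traceback (most recent call last):
AttributeError: 'float' object has no attribute 'round'
Traceback (most recent call last):
AttributeError: 'float' object has no attribute 'round'
Traceback (most recent call last):
AttributeError: 'float' object has no attribute 'round'
```

```bash
cat > tz.py <<'E'
from rig import ctrl;s=ctrl.sense();print("TZ",round(s["wrist_torque"][2],3),s["force"].round(1),"J6",round(s["joints"][5],3),round(s["grip_width"],3),round(s["time_s"],2))
E
python3 tz.py
python3 -m handwheel '[[[1,0,0,0,-0.5],[1,0,0,0,-0.5]]]' >/dev/null; python3 tz.py
python3 -m handwheel '[[[1,0,0,0,-0.5],[1,0,0,0,-0.5]]]' >/dev/null; python3 tz.py
python3 -m handwheel '[[[1,0,0,0,-0.5],[1,0,0,0,-0.5]]]' >/dev/null; python3 tz.py
python3 -m handwheel '[[[1,0,0,0,-0.5],[1,0,0,0,-0.5]]]' >/dev/null; python3 tz.py
```

```text
TZ 0.061 [ 0.1 -7.3  4.9] J6 -1.297 0.311 16.15
TZ 0.05 [ 0.2 -7.6  5.2] J6 -1.158 0.304 16.35
TZ 0.11 [-0.6 -9.   4.7] J6 -1.018 0.309 16.55
TZ 0.113 [ -1. -10.   6.] J6 -0.878 0.312 16.75
TZ 0.042 [ -3.2 -10.5   6.5] J6 -0.739 0.309 16.95
```

```bash

python3 -m handwheel '[[[1,0,-0.014,0,0],[1,0,0,0,0]]]' >/dev/null; python3 tz.py
python3 -m handwheel '[[[1,0,0,0,-0.5]]]' >/dev/null; python3 tz.py
python3 -m handwheel '[[[1,0,0,0,-0.5]]]' >/dev/null; python3 tz.py
python3 -m handwheel '[[[1,0,0,0,-0.5]]]' >/dev/null; python3 tz.py
python3 -m handwheel '[[[1,0,0,0,-0.5]]]' >/dev/null; python3 tz.py
```

```text
TZ -0.104 [-2.  -8.1  4.7] J6 -0.742 0.305 17.15
TZ 0.035 [-2.1 -8.7  6.6] J6 -0.672 0.31 17.25
TZ 0.064 [-3.7 -9.6  5.8] J6 -0.6 0.308 17.35
TZ 0.024 [-2.8 -9.1  6.1] J6 -0.53 0.306 17.45
TZ 0.12 [ -4.  -10.2   7.3] J6 -0.461 0.31 17.55
```

The per-row torque is noisy (about ±0.03), so I'll sample every 4° row. The known 3–6 mm gap (67–135° of turn) bounds the clutch slip: at 96° total, slip is at most 0.5 rad.

```bash

python3 -m handwheel '[[[1,0,-0.01,0,-0.5]]]' >/dev/null; python3 tz.py
python3 -m handwheel '[[[1,0,0,0,-0.5]]]' >/dev/null; python3 tz.py
python3 -m handwheel '[[[1,0,0,0,-0.5]]]' >/dev/null; python3 tz.py
python3 -m handwheel '[[[1,0,0,0,-0.5]]]' >/dev/null; python3 tz.py
python3 -m handwheel '[[[1,0,0,0,-0.5]]]' >/dev/null; python3 tz.py
python3 -m handwheel '[[[1,0,0,0,-0.5]]]' >/dev/null; python3 tz.py
python3 -m handwheel '[[[1,0,0,0,-0.5]]]' >/dev/null; python3 tz.py
python3 -m handwheel '[[[1,0,0,0,-0.5]]]' >/dev/null; python3 tz.py
python3 -m handwheel '[[[1,0,0,0,-0.5]]]' >/dev/null; python3 tz.py
```

```text
TZ 0.086 [-5.  -6.   6.7] J6 -0.392 0.311 17.65
TZ 0.094 [-5.9 -8.   7.2] J6 -0.322 0.311 17.75
TZ 0.082 [-6.1 -8.2  7.2] J6 -0.252 0.307 17.85
TZ 0.077 [-6.  -8.   7.6] J6 -0.182 0.313 17.95
TZ 0.068 [-6.4 -8.2  8.5] J6 -0.112 0.312 18.05
TZ 0.082 [-7.  -8.6  9. ] J6 -0.042 0.311 18.15
TZ 0.128 [-8.7 -8.7  9.1] J6 0.027 0.311 18.25
TZ 0.072 [-9.  -8.9  9.1] J6 0.097 0.309 18.35
TZ 0.111 [-9.9 -8.7  9.4] J6 0.167 0.314 18.45
```

```bash

python3 -m handwheel '[[[1,-0.012,-0.008,0,-0.5]]]' >/dev/null; python3 tz.py
python3 -m handwheel '[[[1,0,0,0,-0.5]]]' >/dev/null; python3 tz.py
python3 -m handwheel '[[[1,0,0,0,-0.5]]]' >/dev/null; python3 tz.py
python3 -m handwheel '[[[1,0,0,0,-0.5]]]' >/dev/null; python3 tz.py
python3 -m handwheel '[[[1,0,0,0,-0.5]]]' >/dev/null; python3 tz.py
python3 -m handwheel '[[[1,0,0,0,-0.5]]]' >/dev/null; python3 tz.py
python3 -m handwheel '[[[1,0,0,0,-0.5]]]' >/dev/null; python3 tz.py
python3 -m handwheel '[[[1,0,0,0,-0.5]]]' >/dev/null; python3 tz.py
```

```text
TZ 0.068 [-6.1 -5.9  7.8] J6 0.236 0.309 18.55
TZ 0.161 [-6.8 -7.1  8.4] J6 0.306 0.313 18.65
TZ 0.139 [-7.8 -6.9  8.3] J6 0.376 0.307 18.75
TZ 0.114 [-9.  -6.   9.3] J6 0.445 0.31 18.85
TZ 0.226 [-8.9 -6.5  9.5] J6 0.515 0.312 18.95
TZ 0.156 [-9.6 -6.4  9.4] J6 0.585 0.311 19.05
TZ 0.154 [-9.3 -6.2  9.6] J6 0.655 0.311 19.15
TZ 0.118 [-11.2  -5.8  10.8] J6 0.725 0.305 19.25
```

The torque rose from about 0.08 to 0.15–0.2 after J6 ≈ 0.3, so the platen bears on the book and the clutch is loading. I'll wind on to see the click cycle.

```bash

python3 -m handwheel '[[[1,-0.012,-0.006,0,-0.5]]]' >/dev/null; python3 tz.py
python3 -m handwheel '[[[1,0,0,0,-0.5]]]' >/dev/null; python3 tz.py
python3 -m handwheel '[[[1,0,0,0,-0.5]]]' >/dev/null; python3 tz.py
python3 -m handwheel '[[[1,0,0,0,-0.5]]]' >/dev/null; python3 tz.py
python3 -m handwheel '[[[1,0,0,0,-0.5]]]' >/dev/null; python3 tz.py
python3 -m handwheel '[[[1,0,0,0,-0.5]]]' >/dev/null; python3 tz.py
python3 -m handwheel '[[[1,0,0,0,-0.5]]]' >/dev/null; python3 tz.py
python3 -m handwheel '[[[1,0,0,0,-0.5]]]' >/dev/null; python3 tz.py
```

```text
TZ 0.107 [-5.7 -2.   8.2] J6 0.794 0.313 19.35
TZ 0.189 [-8.4 -2.9  8. ] J6 0.864 0.311 19.45
TZ 0.146 [-9.2 -3.3  9.2] J6 0.934 0.308 19.55
TZ 0.132 [-9.3 -3.2  9.3] J6 1.004 0.311 19.65
TZ 0.197 [-8.4 -2.6  9.6] J6 1.073 0.309 19.75
TZ 0.174 [-9.2 -2.8  9.9] J6 1.143 0.316 19.85
TZ 0.144 [-9.4 -2.   8.6] J6 1.213 0.312 19.95
TZ 0.134 [-9.1 -1.2  9.2] J6 1.283 0.312 20.05
```

The torque cycles with a period of about 0.6 rad (peaks near J6 0.55 and 1.1) at 0.11–0.2 N m, so the clutch is clicking. I'll add 16° for margin, then release and rise.

```bash

python3 -m handwheel '[[[1,-0.008,0,0,-0.5]]]' >/dev/null; python3 tz.py
python3 -m handwheel '[[[1,0,0,0,-0.5]]]' >/dev/null; python3 tz.py
python3 -m handwheel '[[[1,0,0,0,-0.5]]]' >/dev/null; python3 tz.py
python3 -m handwheel '[[[1,0,0,0,-0.5]]]' >/dev/null; python3 tz.py
python3 -m handwheel '[[[1,0,0,0,0],[1,0,0,0,0]]]' >/dev/null; python3 tz.py
python3 -m handwheel '[[[0,0,0,0,0],[0,0,0,0,0],[0,0,0,0,0],[-0.5,0,0,0,0],[-0.5,0,0,0,0],[-0.5,0,0,0.2,0],[-0.5,0,0,0.4,0],[-0.5,0,0,0.6,0],[-0.5,0,0,0.6,0],[-0.5,0,0,0.4,0]]]'
python3 -m handwheel '[[[-0.5,-0.5,0,0.4,0],[-0.5,-0.8,0,0,0],[-0.5,-0.8,0,0,0],[-0.5,-0.8,0,0,0],[-0.5,-0.8,0,0,0],[-0.5,0,0,0,0],[-0.5,0,0,0,0]]]'
python3 - <<'E'
from rig import optics
import cv2,numpy as np
s=optics.capture("scene");w=optics.capture("wrist");t=optics.capture("top")
np.savez("w6.npz",**w);np.savez("s6.npz",**s)
cv2.imwrite("pics/end.png",np.hstack([cv2.resize(w["img"],(400,300)),cv2.resize(t["img"][150:255,155:295],(400,300))]))
E
```

```text
TZ 0.053 [-7.  -0.4  8.1] J6 1.353 0.308 20.15
TZ 0.087 [-7.6  1.   8.4] J6 1.423 0.312 20.25
TZ 0.101 [-7.9  0.1  8.4] J6 1.492 0.311 20.35
TZ 0.219 [-8.9  0.6  8.9] J6 1.562 0.312 20.45
TZ 0.042 [-8.6 -1.   8.7] J6 1.56 0.308 20.65
time_s: 21.65
eef_pos: [634.0, 167.1, 213.1]
ee_rot: [-0.0, 0.999, 0.045, 0.002]
force: [-0.6, -0.6, 1.6]
grip_width: 0.749
grip_force: 0.0
time_s: 22.35
eef_pos: [448.6, 167.1, 231.0]
ee_rot: [-0.0, 0.999, 0.045, 0.001]
force: [-0.3, -0.1, 0.6]
grip_width: 0.752
grip_force: 0.0
```

View pics/end.png

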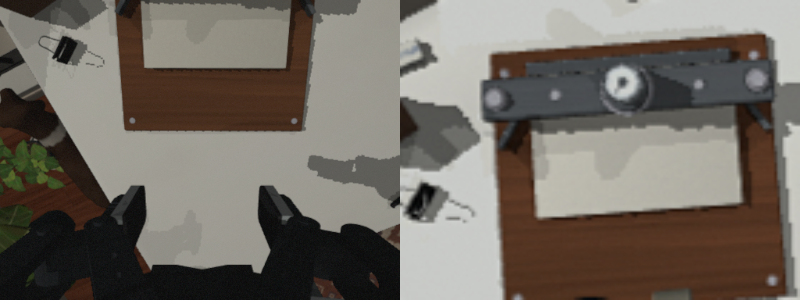

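Both panels show the notebook under the platen, parallel to the board's front edge, and the other things in place. One numeric check of its front edge before handing in.

```bash
python3 - <<'E'
from h import *
w=dict(np.load("w6.npz")); O=np.array([580,164]);y=.086;R=np.array([[np.cos(y),np.sin(y)],[-np.sin(y),np.cos(y)]])
for u,v,z in((143,67.5,26),(288,68.5,26),(126,130.5,12),(303,130.5,12)):
    print((R@(ray(w,((u+.5)*1.28-.5,(v+.5)*1.28-.5),z)[:2]-O)).round(1))
# knob pointer: dark pixel offset on the knob top, before / after, top view
from rig import optics
c=optics.capture("top")["img"]; a=np.load("top0.npz")["img"]
cv2.imwrite("pics/ptr.png",np.hstack([cv2.resize(i[165:195,218:248],(300,300),interpolation=cv2.INTER_CUBIC) for i in(a,c)]))
E
```

```text
[-46.8  89.4]
[-47.2 -94.5]
[-130.5  120.7]
[-129.3 -127.4]
```

View pics/ptr.png

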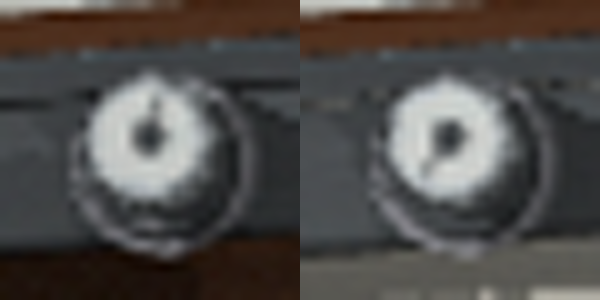

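The knob's pointer turned from straight up (157,100) to lower-left (425,175). That is about 200–210° clockwise, as commanded, so the grip did not slip. The notebook's front edge is at -47 and square, so I'm handing in.

```bash
python3 -c "
from rig import ctrl;print(ctrl.finish_job())"
```

```text
the job is handed in; nothing more can be done
None
```

The job is handed in, with no verdict returned: by the last camera check the notebook is square and within about 1 mm of the end stop, the torque readings suggest it was clamped by the knob alone with about two clutch clicks, and the gripper was clear of everything.

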